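Stand the taller toppled clamp stand back up

ROBOT

A 7-joint arm with a two-finger parallel gripper is mounted at the origin on a cart in front of the work surface, level with it; the furniture and walls round the work are solid. World frame = base frame: x ahead of the robot, y to its left, z up, the work surface at z = 0. Lengths are in mm, angles in rad, forces in N, time in s.
With the tool pointing down it reaches from about 400 to 875 mm from the base axis. Payload 19.3 kg.
Tool frame: the origin (TCP) lies at the very end of the fingers, on their centre line; the grasp point (between the pads) lies 19 mm behind it (grip_point_offset is the z of the grasp point in the tool frame, in mm); z points along the fingers, y is the line along which they close (so a half turn about z gives the same grasp; the last joint's range is limited). The gripper opens to 85 mm and grips with 20 to 120 N. Pads are 22 mm wide; open, the fingers measure 114 mm over their backs; the gripper's body (76 mm by 85 mm) begins 54 mm behind the grasp point. The pads swing forward as they close: fully open they stand 13 mm farther back than shut.
Start: joints at [1.135, 0.521, -0.036, 1.599, 0.021, 1.021, -0.113], TCP at [223.532, -583.651, 231.291] pointing down, gripper open.
Joint ranges: [-2.91, 2.91], [-0.3, 2.13], [-1.5, 1.42], [0.17, 2.43], [-1.26, 4.41], [0.16, 1.93], [-2.52, 2.52]. Speed limits (rad/s): [1.89, 1.89, 2.39, 2.39, 3.01, 3.01, 3.01].

INTERFACE

Orientations are given as a 3x3 rotation matrix whose columns are the frame's x, y, z axes.
In Python, from workcell import movep, movel, goto_joints, open_gripper, clamp, wait, inverse_kinematics, read_state, camera, PlanningError, finish_job, grip_point_offset gives the robot as it stands. Calls block until the motion is done:
- movep(position, orientation): joint-space move of the TCP to a pose.
- movel(position, frame=None, max_speed=150, guard=None): straight line of the TCP; frame=None keeps the orientation; max_speed is the mean speed in mm/s. With guard (N) it stops when the force on the tool has changed by that much, and returns True; else False.
- goto_joints(angles): joint-space move.
- open_gripper() and clamp(): open the fingers fully, or close them until they stop; the grip force is fixed at half the most.
- wait(seconds).
- inverse_kinematics(position, orientation): joint angles nearest the present ones, or None.
- read_state(): the state.
- camera(name): name is "side" or "top" or "wrist"; returns a dict with "image" (400x640x3 uint8, blue, green, red), "range_z" (400x640 float32, mm along the optical axis (not along the pixel's ray), 0 where there is no reading), "fx", "fy", "cx", "cy" (pixels), "dist_coeffs" ([k1, k2, p1, p2, k3] as OpenCV has them; the pictures are not rectified), "cam_to_world" (4x4, takes a point from camera to world coordinates). Camera axes: x right, y up, looking along -z (the intrinsics and any distortion apply to the point x, -y, -z); pixel columns grow to the right and rows downward; lengths in mm; the calibration is good to about 2 mm. A picture is of the moment at which its call begins.
A pose or a line that the arm cannot do raises PlanningError and nothing moves.
- finish_job(): hands the job in; it is judged then, once.
The state is a dict: "time": time; "qpos": joint angles; "qvel": joint speeds; "joint_efforts": joint torques, N m; "eef_pos": TCP position; "tool_rot": TCP orientation; "ft_force": force on the tool from outside, world axes, zero at the start; "torque": the same for the moment, N m; "finger_gap": finger opening in mm; "gripper_force": force on a finger pad.
Only numpy, scipy, OpenCV 4.12 (cv2) and the standard library are available. Lean on these libraries where they do the work, as an engineer would, in place of code of your own. Each camera call takes 0.05 s, during which the arm holds its last target. There are 200 camera calls.

TASK

Two small clamp stands have been knocked over and lie on the bench. Take hold of the taller one, the one with the longer rod, and tip it back up on the spot, keeping the lower edge of its base plate on the table as the pivot, until it stands upright and flat on its base; set it down gently, without letting it drop, and let go. Leave the shorter stand lying as it is, and do not disturb the amber bottle.

Things in the scene. Friction and masses are not known exactly. Their poses are not given: they have to be found in the camera images.
- tall_stand: taller clamp stand, 0.4-0.65 kg, loose: grey base plate 80 x 120 x 14 mm (x, y, z), steel rod 12 mm thick on the plate's centre, black cap 18 mm thick on the rod's last 32 mm; 190 mm high. Origin: centre of the base's underside; z runs along the rod to the cap. Lies +x side down: that long edge of the plate and the cap's end touch the table, origin 42 mm up, rod 10 deg below level
- tall_stand_end (a point): centre of the end face of the taller stand's cap, 190 mm from that stand's origin along its z axis (the rod); about 9 mm above the table while the stand lies
- short_stand: the shorter clamp stand, lying in the same manner and of the same make: base plate 70 x 100 x 14 mm, the same rod and cap, overall height 110 mm. Origin: centre of the base plate's underside, z along the rod. To be left lying
- amber_bottle: a standing brown screw-cap bottle, 56 mm in diameter and 115 mm high, loose, between the two stands and a little nearer the robot. Origin: centre of its underside, z up. To be left alone
Things that resemble listed ones, but are neither listed nor needed, are in the scene too. Leave any yellow look-alike of the tall_stand alone.

How it is judged:
By the outcome, as a careful person would: the job done as asked, in the order asked, and still so for the second after the job is handed in, with the robot touching nothing.
It also fails if it takes over 43 s, if anything falls off the work surface, if the arm or the gripper's body presses on something with over 40 N, if the wrist force passes 120 N, or if a joint passes its speed limit or range.

## Working session

There is one attempt and no reset: what is moved stays moved. The work goes in short steps, each a Python script; the robot and the scene stay as the last script left them, time stands still between calls to the robot, and variables do not carry over. Pictures are saved under pics/ and viewed, at most 10 in all, crops included, and the job is handed in when it is done.

```bash
mkdir -p pics; ls; python3 - <<'E'
from workcell import *
import cv2,numpy as np,pickle
for n in("top","side"):
    c=camera(n);pickle.dump(c,open(f"pics/{n}.pkl","wb"));cv2.imwrite(f"pics/{n}.png",c["image"])
    print(n,c["fx"],c["cx"],c["cy"],c["dist_coeffs"],np.round(c["cam_to_world"],3).tolist(),(c["range_z"]>0).mean())
s=read_state();print(s)
print(grip_point_offset)
E
```

```text
pics
top 509.7026402147937 321.40179797437963 195.47757023750444 [-0.14033693  0.          0.          0.          0.        ] [[-0.026, 0.995, -0.098, 412.817], [-1.0, -0.027, -0.002, 14.567], [-0.004, 0.098, 0.995, 1423.278], [0.0, 0.0, 0.0, 1.0]] 0.99615234375
side 417.1742498460754 324.622823332168 199.80739083205967 [0.01760694 0.         0.         0.         0.        ] [[-0.983, 0.087, -0.161, 327.377], [-0.182, -0.557, 0.81, 967.652], [-0.019, 0.826, 0.563, 743.1], [0.0, 0.0, 0.0, 1.0]] 0.996125
{'time': 0.1, 'qpos': array([ 1.13479508,  0.52192677, -0.03634179,  1.59994025,  0.02122971,
        1.02106382, -0.11278733]), 'qvel': array([ 0.00061784,  0.00083596,  0.00017751, -0.00075394,  0.000244  ,
        0.00112384,  0.0008566 ]), 'joint_efforts': array([ 3.32584139e-03, -9.28500438e+01,  1.98409729e+00, -3.70530438e+01,
        1.81617821e-02,  5.38474676e-03, -9.01356771e-05]), 'eef_pos': array([ 223.42971702, -583.39502818,  230.80419476]), 'tool_rot': array([[ 9.33826891e-01,  3.57724984e-01, -4.16814721e-04],
       [ 3.57725217e-01, -9.33826502e-01,  8.56264760e-04],
       [-8.29253360e-05, -9.48708195e-04, -9.99999547e-01]]), 'ft_force': array([0.00573011, 0.51547892, 0.38067299]), 'torque': array([-0.00506744, -0.04529843,  0.00922483]), 'gripper_force': 0.0, 'finger_gap': 85.51410647458871}
-18.700000000000003
```

View pics/top.png

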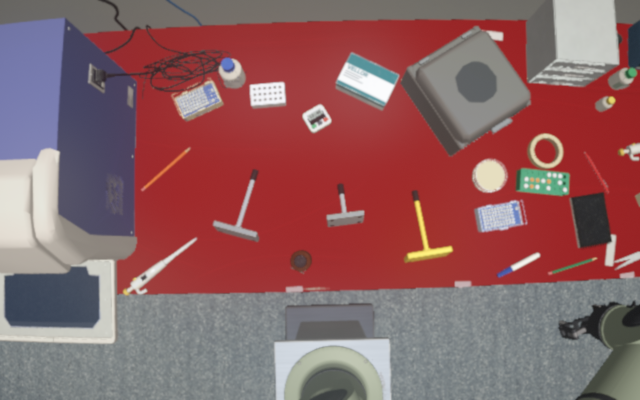

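View pics/side.png

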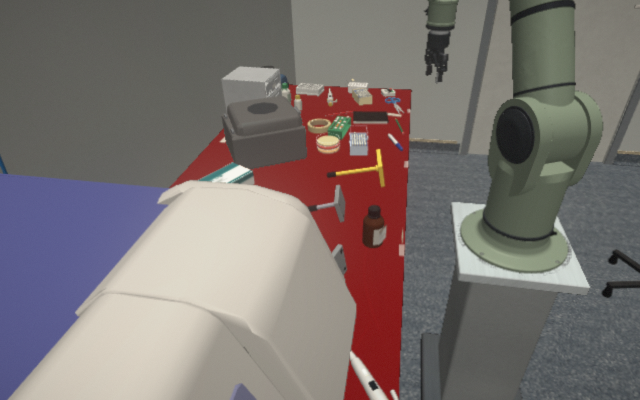

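The top view shows the tall grey stand with its base at about (236,231) and cap at (254,173). The short stand is at (345,205), the yellow look-alike at (428,230) and the bottle at (301,261). In the side view the instrument hides the tall stand, so I'll measure it from the top view.

```bash
cat > h.py <<'E'
import numpy as np,cv2
def pts(c,uv,z=None):
    uv=np.asarray(uv,float).reshape(-1,2)
    K=np.array([[c["fx"],0,c["cx"]],[0,c["fy"],c["cy"]],[0,0,1]])
    n=cv2.undistortPoints(uv.reshape(-1,1,2),K,np.array(c["dist_coeffs"])).reshape(-1,2)
    T=np.array(c["cam_to_world"]);d=np.c_[n[:,0],-n[:,1],-np.ones(len(n))]@T[:3,:3].T;o=T[:3,3]
    if z is None: k=c["range_z"][uv[:,1].astype(int),uv[:,0].astype(int)][:,None]
    else: k=((z-o[2])/d[:,2])[:,None]
    return o+k*d
E
python3 - <<'E'
import pickle,cv2,numpy as np
from h import *
c=pickle.load(open("pics/top.pkl","rb"));im=c["image"]
print("table z",pts(c,[[200,150],[300,220],[160,220]]).round(1).tolist())
hsv=cv2.cvtColor(im,cv2.COLOR_BGR2HSV)
for nm,(x0,y0,x1,y1) in dict(tall=(208,160,266,246),short=(322,178,370,232)).items():
    sub=hsv[y0:y1,x0:x1]; m=(sub[...,1]<110)
    v,u=np.nonzero(m);uv=np.c_[u+x0,v+y0];V=sub[v,u,2];P=pts(c,uv)
    dk=V<70
    print(nm,len(uv),"dark",dk.sum(),P[dk].mean(0).round(1) if dk.any() else 0,P[dk].min(0).round(),P[dk].max(0).round())
    hi=P[:,2]>55; print(" plate top",hi.sum(),P[hi].mean(0).round(1)); 
    rod=(P[:,2]<48)&(P[:,2]>8)&~dk
    R=P[rod]; l=cv2.fitLine(R[:,:2].astype(np.float32),cv2.DIST_HUBER,0,.01,.01).ravel(); print(" rod",rod.sum(),l,R.mean(0).round(1))
    l2=cv2.fitLine(P[hi][:,:2].astype(np.float32),cv2.DIST_HUBER,0,.01,.01).ravel();h=l2[:2];t=(P[hi][:,:2]-l2[2:])@h
    print(" platedir",l2,np.ptp(t),"z",np.percentile(P[hi][:,2],[5,50,95]))
    for p in P[rod][::12]: print("  ",p.round(1),end="")
    print()
v,u=np.nonzero((hsv[:,:,2]<110)[245:275,285:318]);P=pts(c,np.c_[u+285,v+245]);P=P[P[:,2]>60];print("bottle",P.mean(0),P.min(0),P.max(0))
big=cv2.resize(im[150:280,195:380],None,fx=4,fy=4,interpolation=cv2.INTER_CUBIC);cv2.imwrite("pics/crop.png",big)
E
```

```text
table z [[692.2, 359.8, 2.8], [485.7, 78.5, -2.0], [495.0, 475.7, 2.7]]Traceback (most recent call last):
  File "<stdin>", line 10, in <module>
    return umr_minimum(a, axis, None, out, keepdims, initial, where)
ValueError: zero-size array to reduction operation minimum which has no identity
```

```bash
python3 - <<'E'
import pickle,cv2,numpy as np
from h import *
c=pickle.load(open("pics/top.pkl","rb"));im=c["image"]
hsv=cv2.cvtColor(im,cv2.COLOR_BGR2HSV)
fit=lambda Q:cv2.fitLine(Q[:,:2].astype(np.float32),cv2.DIST_HUBER,0,.01,.01).ravel()
for nm,(x0,y0,x1,y1) in dict(tall=(208,160,266,246),short=(322,178,370,232)).items():
    sub=hsv[y0:y1,x0:x1]; dkm=sub[...,2]<100; m=(sub[...,1]<110)|dkm
    v,u=np.nonzero(m);uv=np.c_[u+x0,v+y0];P=pts(c,uv);dk=dkm[v,u]
    print(nm,len(uv),"dark",dk.sum(),uv[dk].min(0),uv[dk].max(0),P[dk].mean(0).round(1),P[dk].min(0).round(),P[dk].max(0).round())
    hi=P[:,2]>62; l2=fit(P[hi]);t=(P[hi][:,:2]-l2[2:])@l2[:2]
    print(" plate top",hi.sum(),P[hi].mean(0).round(1),l2[:2],np.ptp(t),"z",np.percentile(P[hi][:,2],[5,50,95]))
    rod=(P[:,2]<48)&(P[:,2]>8)&~dk
    print(" rod",rod.sum(),fit(P[rod]),P[rod].mean(0).round(1))
v,u=np.nonzero((hsv[:,:,2]<110)[245:275,285:318]);P=pts(c,np.c_[u+285,v+245]);P=P[P[:,2]>60];print("bottle",P.mean(0),P.min(0),P.max(0))
cv2.imwrite("pics/crop.png",cv2.resize(im[150:280,195:380],None,fx=4,fy=4,interpolation=cv2.INTER_CUBIC))
E
```

```text
tall 775 dark 47 [251 170] [257 179] [614.8 202.9  20.4] [602. 194.  12.] [628. 212.  30.]
 plate top 281 [460.6 244.6  97.6] [0.2630588 0.9647798] 298.87836577479686 z [67.91242277 79.53644316 84.69538425]
 rod 312 [ 9.6175450e-01 -2.7391300e-01  5.2978607e+02  2.2872383e+02] [510.2 232.6  31.1]
short 624 dark 45 [338 184] [343 193] [569.3 -36.3  20.7] [556. -44.  13.] [582. -30.  29.]
 plate top 213 [491.3 -44.2  75.5] [ 0.1038499  -0.99459296] 116.2238495572314 z [63.30079976 69.25949764 74.12575436]
 rod 249 [ 9.9492091e-01  1.0065952e-01  5.1453870e+02 -4.2015968e+01] [495. -44.  29.]
bottle [377.50157074  77.25354125  98.98346161] [353.27378745  50.8774173   74.43524476] [400.0918402  101.30228611 124.84632561]
```

View pics/crop.png

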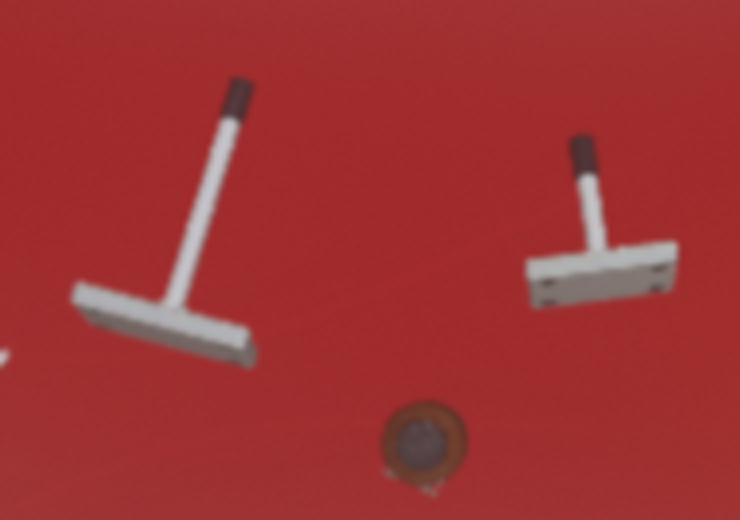

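The crop shows the tall stand at left with its rod to (180,300) and cap at (238,97). The short stand is on the right, and the bottle at (423,440) is clear. The cap gives origin ≈ (448.5, 249) with plan yaw −15.6°. From that, the plate's upper side should be at (462,245,80), and I measured (461,245,80), so the two agree. Next I'll search for reachable tipping paths.

```bash
cat >> h.py <<'E'
D=np.pi/180
O0=np.array([448.5,249.0]); hh=np.array([.9625,-.2685]);hh/=np.linalg.norm(hh)
H=np.r_[hh,0];UP=np.array([0,0,1.])
B0=40*np.sin(-10*D)+14*np.cos(10*D)
def stand(a,yaw=None):
    """rod angle a (rad) -> origin, R (world)"""
    ez=np.cos(a)*H+np.sin(a)*UP; ex=np.sin(a)*H-np.cos(a)*UP
    piv=np.r_[O0,0]+H*(B0 if a<=0 else B0-14)
    o=piv-40*ex-(14*ez if a<=0 else 0)
    return o,np.c_[ex,np.cross(ez,ex),ez]
def tool(a,s,th,ph,flip,depth=19.):
    o,R=stand(a)
    d=np.cos(th)*np.array([np.cos(ph),np.sin(ph),0])-np.sin(th)*UP
    c=flip*np.array([-np.sin(ph),np.cos(ph),0])
    Tl=R@np.c_[np.cross(c,d),c,d]
    g=o+R@np.array([0,0,s])
    return g+depth*Tl[:,2],Tl
E
cat > search.py <<'E'
from h import *
from workcell import inverse_kinematics as ik
import time
o,R=stand(-10*D);print(o,stand(90*D)[0]);t=time.time();ik(*tool(-10*D,100,0,0,1));print("ikt",time.time()-t)
A=np.array([-10,90,15,40,65])*D
res=[]
for s in(95,115,135):
  for th in(-15,0,15,30,45):
    for ph in(-60,-40,-20,0,20,40,60):
      for f in(1,-1):
        p,T=tool(-10*D,s,th*D,ph*D,f); g=p-19*T[:,2]
        low=min((g-54*T[:,2]+i*43*T[:,0]+j*43*T[:,1])[2] for i in(-1,1) for j in(-1,1))
        lowf=min((p-3*T[:,2]+i*11*T[:,0]+j*57*T[:,1])[2] for i in(-1,1) for j in(-1,1))
        if low<8 or lowf<-6: continue
        Q=[]
        for a in A:
            q=ik(*tool(a,s,th*D,ph*D,f))
            if q is None: break
            Q.append(q)
        if len(Q)==5 or (th in(0,30) and ph==0): print(s,th,ph,f,len(Q),int(low),int(lowf),np.round([Q[0],Q[1]],1).tolist() if len(Q)>1 else "")
E
timeout 500 python3 search.py
```

```text
[448.5        249.          41.82338461] [4.03075715e+02 2.61671606e+02 2.44929360e-15]
ikt 0.0037949085235595703
95 -15 0 1 5 75 8 [[-0.3, 0.8, -0.3, 1.9, 0.6, 0.5, 0.3], [-1.4, 1.4, -0.0, 2.1, 1.4, 1.8, -2.0]]
95 -15 0 -1 5 75 8 [[-0.5, 0.8, 0.0, 1.9, 0.1, 0.4, -2.5], [-1.4, 1.4, -0.0, 2.1, 1.4, 1.8, 1.2]]
95 0 0 1 5 71 7 [[0.0, 0.9, -0.7, 1.7, 0.6, 0.9, 0.4], [-1.2, 1.2, -0.2, 2.2, 1.5, 1.8, -1.9]]
95 0 0 -1 5 71 7 [[-0.3, 0.8, -0.2, 1.7, 0.1, 0.7, -2.3], [-1.2, 1.2, -0.2, 2.2, 1.5, 1.8, 1.2]]
95 15 0 1 5 56 6 [[0.1, 1.1, -0.8, 1.5, 0.4, 1.1, 0.6], [-0.8, 1.2, -0.7, 2.3, 1.6, 1.9, -1.7]]
95 15 0 -1 5 56 6 [[-0.2, 0.9, -0.2, 1.5, -0.1, 1.0, -2.2], [-0.8, 1.2, -0.7, 2.3, 1.6, 1.9, 1.4]]
95 30 0 1 5 39 5 [[0.1, 1.2, -0.8, 1.3, 0.3, 1.4, 0.7], [-0.6, 1.0, -0.9, 2.4, 1.7, 1.8, -1.5]]
95 30 0 -1 5 39 5 [[-0.2, 1.1, -0.2, 1.3, -0.2, 1.3, -2.1], [-0.6, 1.0, -0.9, 2.4, 1.7, 1.8, 1.6]]
95 45 0 1 5 21 7 [[0.1, 1.4, -0.9, 1.1, 0.2, 1.7, 0.7], [-0.4, 1.0, -1.1, 2.3, 1.6, 1.6, -1.3]]
95 45 0 -1 5 21 7 [[-0.2, 1.2, -0.1, 1.1, -0.3, 1.6, -2.0], [-0.7, 0.8, -0.7, 2.4, 1.6, 1.2, 1.8]]
115 -15 0 1 5
[... 1252 characters left out ...]
1.8, -1.9]]
135 0 0 -1 5 64 0 [[-0.3, 0.9, -0.2, 1.6, 0.1, 0.8, -2.3], [-1.2, 1.1, -0.2, 2.3, 1.5, 1.8, 1.3]]
135 15 0 1 5 49 0 [[0.1, 1.1, -0.8, 1.4, 0.5, 1.2, 0.6], [-0.9, 1.0, -0.7, 2.3, 1.6, 1.9, -1.7]]
135 15 0 -1 5 49 0 [[-0.2, 1.0, -0.2, 1.4, -0.1, 1.1, -2.1], [-0.9, 1.0, -0.7, 2.3, 1.6, 1.9, 1.5]]
135 30 0 1 5 32 0 [[0.1, 1.3, -0.9, 1.2, 0.3, 1.5, 0.7], [-0.5, 1.0, -1.1, 2.4, 1.6, 1.9, -1.4]]
135 30 0 -1 5 32 0 [[-0.2, 1.1, -0.2, 1.2, -0.2, 1.4, -2.1], [-0.6, 0.9, -0.9, 2.4, 1.6, 1.7, 1.7]]
135 45 0 1 5 14 0 [[0.1, 1.4, -0.8, 0.9, 0.2, 1.8, 0.7], [-0.4, 0.8, -1.1, 2.3, 1.6, 1.5, -1.2]]
135 45 0 -1 5 14 0 [[-0.2, 1.3, -0.1, 1.0, -0.3, 1.7, -2.0], [-0.8, 0.6, -0.5, 2.4, 1.5, 1.0, 1.9]]
```

```bash
cat >> h.py <<'E'
S,TH,DEP=100,35*D,15.
def pose(a): return tool(a,S,TH,0,1,DEP)
E
python3 - <<'E'
from h import *
from workcell import *
import pickle
p,T=pose(-10*D); pre=p-120*T[:,2]
print(p.round(1),pre.round(1),T.round(2).tolist())
movep(pre+[0,0,130],T)
s=read_state();print(s["time"],s["eef_pos"].round(1),s["qpos"].round(2),s["ft_force"].round(2))
c=camera("wrist");pickle.dump(c,open("pics/w.pkl","wb"));cv2.imwrite("pics/w1.png",c["image"])
c=camera("top");cv2.imwrite("pics/t2.png",c["image"])
E
```

```text
[533.1 225.4  13.9] [614.9 202.6  98.7] [[-0.68, 0.27, -0.68], [0.19, 0.96, 0.19], [0.71, 0.0, -0.71]]
3.1833 [615.2 201.7 228.8] [ 0.01  1.07 -0.66  0.86  0.04  1.92  0.77] [ 0.51 -0.06  0.28]
```

View pics/w1.png

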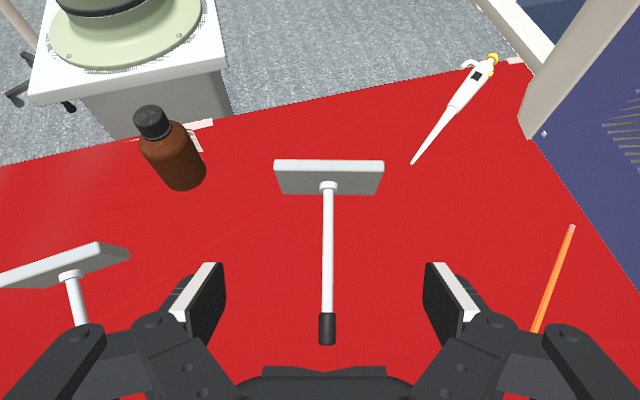

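The wrist view has the rod (328,190–313) centred between the pads, with the cap end at (327,343) and the bottle well off to the left at (170,150). I'll check the rod–cap boundary (327,313) and the rod root (328,187) against the model, then descend.

```bash
python3 - <<'E'
from h import *
from workcell import *
import pickle
c=pickle.load(open("pics/w.pkl","rb"))
o,R=stand(-10*D)
for uv,s in(((327,313),158),((328.5,192),16)):
    m=o+R@[-6,0,s]; q=pts(c,[uv],m[2])[0]; dd=q-m; print(m.round(1),q.round(1),"along",(dd@H).round(1),"across",(dd@R[:,1]).round(1))
p,T=pose(-10*D)
movep(p-100*T[:,2],T)
g=movel(p-25*T[:,2],T,120); g=movel(p,T,40,guard=8)
s=read_state();print(g,s["time"],s["eef_pos"].round(1),p.round(1),s["qpos"].round(2),s["ft_force"].round(2))
c=camera("wrist");pickle.dump(c,open("pics/w2.pkl","wb"));cv2.imwrite("pics/w2.png",c["image"])
E
```

```text
[599.4 206.9  20.3] [600.2 208.9  20.3] along 0.3 across 2.2
[464.7 244.5  45. ] [476.3 245.9  45. ] along 10.8 across 4.4
False 5.4667 [533.3 225.4  14. ] [533.1 225.4  13.9] [ 0.03  1.2  -0.64  1.22  0.11  1.47  0.81] [-0.65  0.02  0.02]
```

View pics/w2.png

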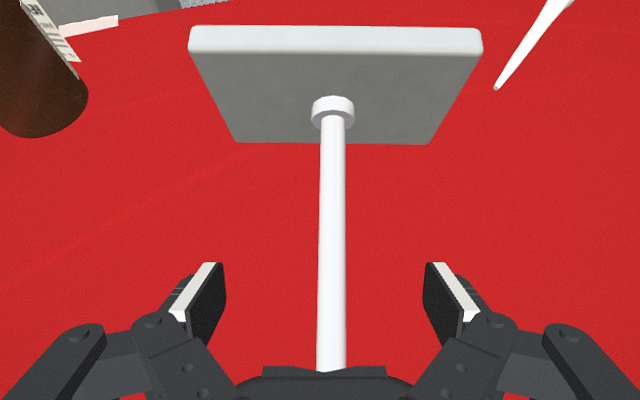

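Position along the rod agrees to 0.3 mm. The rod sits about 3 mm to +y and about 0.9° off in yaw; the root reading is off along the rod because of the collar. I'll correct for these, clamp and start tipping with force monitoring.

```bash
cat >> h.py <<'E'
_y=np.array([-hh[1],hh[0]]); O0=O0+_y*4.6; hh=hh-0.9*D*_y; hh/=np.linalg.norm(hh); H=np.r_[hh,0]
def tip(angles,off,f0,v=20):
    from workcell import movel,read_state
    for a in angles:
        p,T=pose(a*D); movel(p+[0,0,off],T,v)
        s=read_state();f=s["ft_force"]-f0
        e=f[2]+2; off+=float(np.clip(.06*e,-.5,.8)) if abs(e)>2 else 0
        print(a,round(s["time"],2),"F",f.round(1),"M",s["torque"].round(2),"off",round(off,2),"gap",round(s["finger_gap"],1),"err",(s["eef_pos"]-p).round(1))
        if np.linalg.norm(f)>35: print("STOP");break
    return off
E
python3 - <<'E'
from h import *
from workcell import *
import pickle
p,T=pose(-10*D); movel(p,T,30)
f0=read_state()["ft_force"]; clamp(); s=read_state();print(s["time"],f0,s["ft_force"].round(2),s["finger_gap"],s["gripper_force"],s["eef_pos"]-p)
pickle.dump(f0,open("f0.pkl","wb"))
off=tip([-7,-3,0,4,8,12,16,20],0.,f0)
c=camera("wrist");cv2.imwrite("pics/w3.png",c["image"])
E
```

```text
6.4583 [0.89701038 0.28637983 0.20510725] [-0.26 -0.37  0.39] 9.70921764051415 58.41944754123688 [ 0.04052085 -0.026975    0.08554219]
-7 6.83 F [-0.8  0.4 -1.6] M [-0.08 -0.99 -0.24] off 0.0 gap 10.4 err [-0.   0.   0.2]
-3 7.26 F [-0.6  0.  -2.2] M [-0.01 -0.8  -0.17] off 0.0 gap 10.1 err [-0.  -0.  -0.1]
0 7.62 F [-0.1  1.1 -1.1] M [-0.01 -0.66 -0.24] off 0.0 gap 10.1 err [-0.  -0.  -0.1]
4 8.11 F [ 0.1  0.3 -1.8] M [ 0.01 -0.67 -0.15] off 0.0 gap 9.9 err [-0.  -0.1 -0.1]
8 8.59 F [-0.5  0.2 -2.5] M [ 0.08 -0.59 -0.06] off 0.0 gap 10.3 err [-0.  -0.  -0.1]
12 9.07 F [-1.1 -0.1 -1.7] M [ 0.09 -0.43 -0.02] off 0.0 gap 10.0 err [-0. -0. -0.]
16 9.56 F [-0.3  0.6 -1.5] M [ 0.03 -0.32 -0.03] off 0.0 gap 9.9 err [ 0. -0. -0.]
20 10.04 F [ 0.   0.3 -0.9] M [ 0.05 -0.28 -0.01] off 0.0 gap 10.0 err [ 0. -0. -0.]
```

View pics/w3.png

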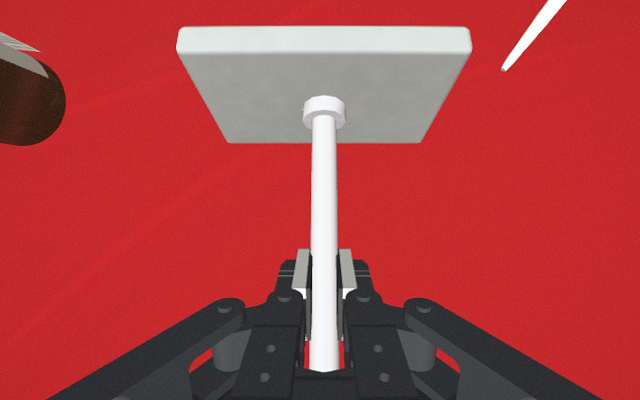

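The rod is held square between the pads at (323,250), and the plate is where the model puts it. Forces are under 3 N, so I'll continue tipping to 84°.

```bash
python3 - <<'E'
from h import *
from workcell import *
import pickle
f0=pickle.load(open("f0.pkl","rb"))
off=tip(list(range(24,85,4)),0.,f0,v=22)
pickle.dump(off,open("off.pkl","wb"));print(read_state()["qpos"].round(2))
c=camera("wrist");cv2.imwrite("pics/w4.png",c["image"])
E
```

```text
24 10.54 F [-1.7 -0.2 -2.1] M [ 0.08 -0.17 -0.05] off 0.0 gap 10.1 err [-0.  0.  0.]
28 10.99 F [-1.   0.5 -0.2] M [ 0.05 -0.06 -0.02] off 0.0 gap 10.0 err [ 0.1 -0.  -0. ]
32 11.44 F [-0.6  0.3 -0.6] M [-0.03 -0.13 -0.01] off 0.0 gap 10.0 err [ 0.1 -0.1 -0. ]
36 11.89 F [-0.1 -1.   1. ] M [-0.1  -0.04  0.  ] off 0.18 gap 10.1 err [ 0.2 -0.  -0. ]
40 12.35 F [-1.1 -0.3 -0.3] M [-0.03  0.15 -0.  ] off 0.18 gap 9.8 err [ 0.1 -0.1  0. ]
44 12.8 F [-0.4 -1.3 -0.4] M [-0.08  0.17 -0.07] off 0.18 gap 9.7 err [ 0.1 -0.1  0.1]
48 13.25 F [-1.3 -1.7  2. ] M [-0.23  0.17 -0.13] off 0.42 gap 9.9 err [ 0.2 -0.1  0.1]
52 13.71 F [-1.3 -2.3 -0.4] M [-0.15  0.31 -0.07] off 0.42 gap 10.3 err [ 0.1 -0.1  0.3]
56 14.16 F [-0.7 -1.9  0.6] M [-0.34  0.1  -0.12] off 0.57 gap 10.2 err [ 0.2 -0.2  0.4]
60 14.62 F [-0.1 -1.3 -1.9] M [-0.2   0.1  -0.16] off 0.57 gap 10.0 err [ 0.2 -0.2  0.4]
64 15.07 F [-0.1 -0.3 -4.4] M [ 0.25  0.76 -0.01] off 0.43 gap 10.2 err [0.1 0.  0.4]
68 15.52 F [-0.9 -0.2 -5.7] M [0.32 0.87 0.02] off 0.21 gap 10.1 err [ 0.2 -0.1  0.3]
72 15.97 F [-1.2 -0.8 -4.1] M [ 0.26  0.99 -0.06] off 0.08 gap 9.9 err [ 0.2 -0.1  0.2]
76 16.42 F [ 0.1 -0.5 -2.5] M [ 0.24  0.91 -0.06] off 0.08 gap 9.8 err [ 0.2 -0.1  0.1]
80 16.87 F [-0.5 -0.2 -3. ] M [ 0.25  1.01 -0.02] off 0.08 gap 10.0 err [ 0.2 -0.1  0.1]
84 17.32 F [-0.9  1.1 -2.5] M [0.34 1.12 0.  ] off 0.08 gap 10.1 err [ 0.2 -0.   0.1]
[-1.25  0.7   0.05  2.36  1.57  0.82 -1.46]
```

View pics/w4.png

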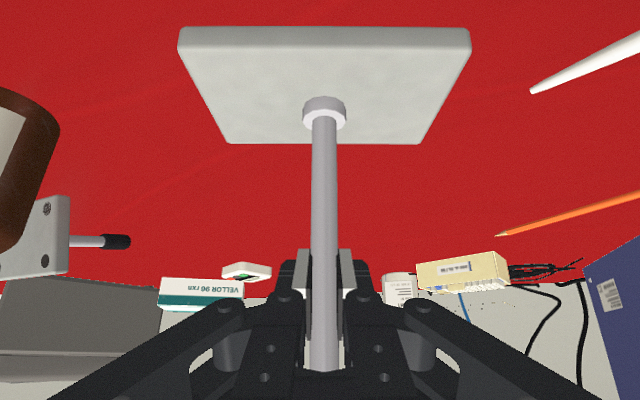

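The plate is unchanged in the tool view, so nothing has slipped, and the stand is at 84°. Now the last few degrees slowly, seating it under force control.

```bash
python3 - <<'E'
from h import *
from workcell import *
import pickle
f0=pickle.load(open("f0.pkl","rb"));off=pickle.load(open("off.pkl","rb"))
off=tip([86,87.5,89,90],off,f0,v=8)
p,T=pose(90*D); e=read_state()["eef_pos"]
g=movel(e-[0,0,2.5],T,5,guard=7); s=read_state();print("seat",g,s["time"],(s["eef_pos"]-e).round(2),(s["ft_force"]-f0).round(1),s["torque"].round(2))
wait(.2);s=read_state();print((s["ft_force"]-f0).round(1))
c=camera("wrist");cv2.imwrite("pics/w5.png",c["image"])
c=camera("top");pickle.dump(c,open("pics/t5.pkl","wb"));cv2.imwrite("pics/t5.png",c["image"][140:300,180:400].repeat(3,0).repeat(3,1))
E
```

```text
86 17.93 F [-1.9 -1.1 -2. ] M [ 0.21  1.09 -0.12] off 0.08 gap 10.2 err [-0.  -0.   0.1]
87.5 18.4 F [-2.8 -0.4 -0.3] M [ 0.17  0.94 -0.11] off 0.08 gap 9.7 err [-0.   0.   0.1]
89 18.87 F [-2.3 -1.   0.7] M [ 0.22  0.89 -0.11] off 0.24 gap 10.3 err [-0.   0.1  0.1]
90 19.22 F [ 0.8 -0.9 -1.2] M [ 0.28  0.82 -0.08] off 0.24 gap 10.3 err [ 0.  -0.   0.2]
seat True 19.4417 [ 0.05 -0.02 -0.02] [-4.1 -0.1  5.2] [ 0.08  0.27 -0.08]
[-2.5  0.9  5.4]
```

View pics/t5.png

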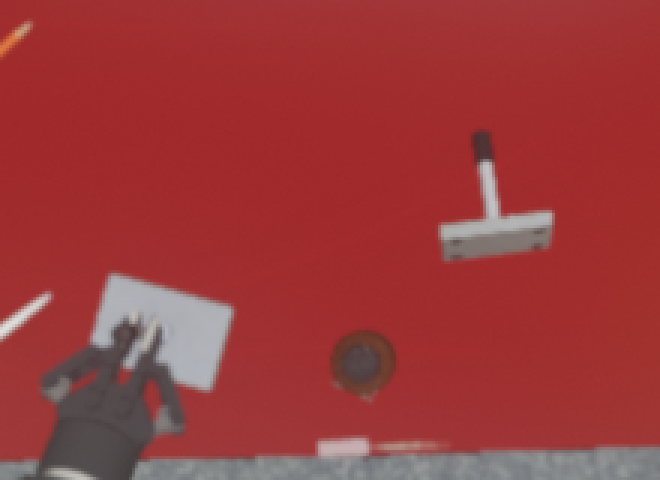

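The stand is upright with its plate flat at (165,330) in the crop, and the short stand and bottle haven't moved. The seating force dropped the moment from 0.82 to 0.27 N m. I'll release and back off.

```bash
python3 - <<'E'
from h import *
from workcell import *
open_gripper(); s=read_state();print(s["time"],s["finger_gap"],s["ft_force"].round(1))
e=s["eef_pos"];d=s["tool_rot"][:,2]
for k in(110,80,60,45):
    try: movel(e-k*d,None,60); print("ret",k);break
    except PlanningError as x: print(k,x)
s=read_state();print(s["time"],s["eef_pos"].round(1),s["qpos"].round(2))
c=camera("wrist");cv2.imwrite("pics/w6.png",c["image"])
c=camera("top");o=stand(90*D)[0];print("expected origin",o.round(1))
m=c["image"].astype(int);v,u=np.mgrid[220:280,200:270].reshape(2,-1);P=pts(c,np.c_[u,v]);ok=(np.abs(P[:,2]-14)<7)&(m[v,u].min(1)>110);r=cv2.minAreaRect(P[ok][:,:2].astype(np.float32));print(r,np.median(P[ok][:,2]))
E
```

```text
20.4583 85.53464657974025 [-0.2 -0.1  0.6]
ret 110
22.4417 [330.  288.6 154.3] [-1.5   0.6  -0.04  2.38  1.22  1.03 -1.39]
expected origin [404.5 266.8   0. ]
((405.2425231933594, 266.1224365234375), (120.0106430053711, 80.3421630859375), 73.0931396484375) 14.316867808016013
```

View pics/w6.png

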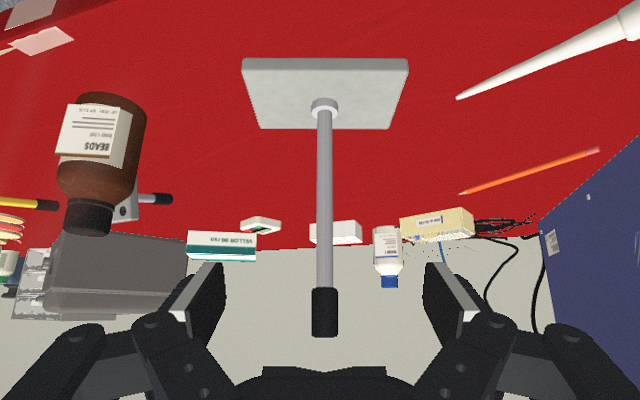

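The stand is free and upright: its plate measures 120 × 80 mm, centred 1 mm from where the model puts it, with its top at z = 14. The fingers are clear of the cap at (325,312).

```bash
python3 -c "
from workcell import *
print(finish_job())"
```

```text
the job is handed in; nothing more can be done
None
```

The tall stand is upright and flat on its base, tipped up on its lower edge, set down gently and released. The short stand and the amber bottle were left alone, and the job was handed in at about 22.5 s of the 43 s allowed.

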